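# Shake a bottle and hold it tipped for inspection

### The arm

A 7-joint arm with a two-finger parallel gripper is mounted at the origin on the work surface. World frame = base frame: x ahead of the robot, y to its left, z up, the work surface at z = 0. Lengths are in m, angles in rad, forces in N, time in s.
With the tool pointing down it reaches from about 0.425 to 0.875 m from the base axis. Payload 4.7 kg.
Tool frame: the origin (TCP) lies midway between the tips of the shut fingers; the grasp point (between the pads) lies 19 mm behind it; z points along the fingers, y is the line along which they close (so a half turn about z gives the same grasp; the last joint's range is limited). The gripper opens to 87 mm and grips with 3 to 60 N. Pads are 19 mm wide; open, the fingers measure 117 mm over their backs; the gripper's body (75 mm by 190 mm) begins 51 mm behind the grasp point.
Start: joints at [-1.096, 0.321, -0.07, 1.45, 0.023, 1.371, -0.057], TCP at [0.289, 0.582, 0.223] pointing down, gripper open.
Joint ranges: [-2.86, 2.86], [-0.3, 2.09], [-1.38, 1.24], [0.06, 2.45], [-1.56, 4.7], [0.09, 2.05], [-2.69, 2.69]. Speed limits (rad/s): [2.57, 2.57, 3.14, 3.14, 3.14, 3.14, 3.14].

### API

Orientations are given as a rotation vector (axis times angle).
In Python, from bench import ctrl gives the robot as it stands.
- The arm moves only by the shell command python3 inch.py 'ROWS' [FORCE]. ROWS is rows parted by semicolons, their numbers by spaces, 1 to 20 of them, each of 5 numbers: dx, dy, dz in m, then a turn about the tool's z in rad, then the opening from 0.0 (shut) to 1.0 (fully open); each row is the pose to reach, as a shift and turn from the pose commanded when the command began, along the tool's axes at that moment; what a row does not reach only later rows make up. A row lasts 1/10 s, in which the tool goes at most 0.05 m and 0.15 rad, less where a joint would pass 70% of its speed; a pose out of reach is approached as far as the arm can. The fingers move at their own pace and stop on an object; FORCE is the grip in N (left out, the last holds). Time passes only in rows, so rows that do not move let the fingers close. It prints the time, the measured TCP pose, the force, the opening and the grip force at its end.
- ctrl.get_state(): the state, without advancing time (a new reading comes with each control period).
- ctrl.get_image(name): name is "scene" or "top" or "wrist"; returns the picture (384x512x3 uint8, red, green, blue); there is no depth.
- ctrl.camera_model(name): a dict with "vertical_fov" (degrees; the focal length in pixels is half the picture's height over the tangent of half this angle, whatever the lens; pixels are square), "cx", "cy" (the principal point, pixels), "k1" (the pictures are not rectified: a ray, as slopes to the right and down, at radius r is drawn at 1 + k1 r^2 times it, then the intrinsics apply), "rvec" (rotation vector, rad) and "tvec" (3), from world to camera coordinates, as OpenCV has them; the wrist camera has in their place "hand_eye" (4x4, takes a point from camera to tool coordinates, whose origin is the TCP and whose axes are the flange's). Camera axes: x right, y down, z forward; pixel columns grow to the right and rows downward; lengths in m; the calibration is good to about 2 mm. A picture is of the moment at which its call begins: read the wrist's pose just before it. camera_model takes no time and is no camera call.
- ctrl.close_job(): hands the job in; it is judged then, once.
The state is a dict: "time": time; "joint_positions": joint angles; "qd": joint speeds; "joint_torque": joint torques, N m; "position": TCP position; "tool_rot": TCP orientation; "ft_force": force on the tool from outside, world axes, zero at the start; "torque": the same for the moment, N m; "grip_width": opening from 0.0 (shut) to 1.0 (fully open); "grip_force": force on a finger pad.
Only numpy, scipy, OpenCV 4.12 (cv2) and the standard library are available. Lean on these libraries where they do the work, as an engineer would, in place of code of your own. Each camera call takes 0.05 s, during which the arm holds its last target. There are 200 camera calls.

### The job

Draw the tall bottle up out of the wooden rack and, holding it upright, press its base into the rubber cup of the bench shaker until the cup is fully down; keep it down for about a second. Then lift it off, tip it over about 60 degrees from upright (anything from 45 to 80 will do) and finish while still holding it like that in the gripper, still and a good 20 cm above the bench, so that its base can be inspected. Leave the short jars, the gear and the screwdriver where they are.

Things in the scene. Friction and masses are not known exactly. Their poses are not given: they have to be found in the camera images.
- tall_bottle: Tall slim white plastic bottle, 110 mm high, black cap, paper band; 0.08 to 0.17 kg. Straight round body 36 mm in diameter up to 84 mm, shoulder to 90 mm, cap 22 mm in diameter from 90 to 110 mm. Origin: centre of its base; z towards the cap. It stands upright in one of the three rack pockets (any), 75 mm of it showing above the rack.
- tall_bottle_cap (a point): Centre of the top of the tall bottle's cap, 110 mm from its base.
- rack: Dark wooden block fixed to the bench, 70 mm (x) by 220 mm (y) by 45 mm high, with three round vertical pockets in a row along its y axis, at -70, 0 and +70 mm, each 40 mm in diameter and 35 mm deep (floor 10 mm above the bench). Origin: centre of its underside; z up. It may stand left or right, turned a little.
- shaker: Bench shaker fixed to the bench: grey housing 120 by 120 mm, 60 mm high, with a bare metal collar 76 mm in diameter up to 70 mm and a black rubber cup above it on its centre. Origin: centre of its underside; z up. It may stand left or right and be turned a little.
- pad_floor (a point): Centre of the flat floor of the round rubber cup on top of the shaker, 88 mm above the bench when up. The cup is 58 mm in diameter outside, 50 mm inside, and its lip stands 4 mm above this floor. It moves straight down with the cup.
- pad (a joint): Travel of the sprung rubber cup in m: 0 up, 0.008 fully down. It starts to move at about 2 N and needs about 8 N (with the bottle's weight) to be fully down; it springs back when unloaded. The cup only moves down and up; it does not really shake.
- short_jar_a: Short white plastic jar with a wide black cap, 36 mm in diameter, 62 mm high, standing in a rack pocket so 27 mm of it shows. Origin: centre of its base. To be left alone.
- short_jar_b: A second short jar just like short_jar_a, in the remaining pocket. To be left alone.
- gear: Loose brass gear lying flat on the bench in the gap between rack and shaker, 61 mm in diameter, 6 mm thick with a hub 14 mm high. Origin: centre of its underside. To be left alone.
- screwdriver: Screwdriver, some 200 mm long, lying on the bench pointing away from the robot, beyond the gear. Origin: on its underside. To be left alone.

How it is judged:
By the outcome, as a careful person would: the job done as asked, in the order asked, and still so for the second after the job is handed in, while the arm keeps its last pose, push and grip.
It also fails if it takes over 51 s, if anything falls off the work surface, if the arm or the gripper's body presses on something with over 40 N, if the wrist force passes 120 N, or if a joint passes its speed limit or range.

## Working session

There is one attempt and no reset: what is moved stays moved. The work goes in short steps, Python scripts to look and compute and a shell command to move; the robot and the scene stay as the last step left them, time stands still between calls to the robot, and variables do not carry over. Pictures are saved under pics/ and viewed, at most 10 in all, crops included, and the job is handed in when it is done.

```bash
ls; mkdir -p pics; python3 - <<'E'
from bench import ctrl
import cv2
for n in("scene","top"):
    im=ctrl.get_image(n); cv2.imwrite(f"pics/{n}0.png",im[:,:,::-1]); print(n,ctrl.camera_model(n))
print(ctrl.camera_model("wrist"))
print(ctrl.get_state())
E
```

```text
bench.py
inch.py
pics
scene {'vertical_fov': 57.72699002939069, 'cx': 260.9947697733449, 'cy': 192.12907727836253, 'k1': -0.051482181647732383, 'rvec': array([ 1.05314756,  2.47767432, -0.93926751]), 'tvec': array([ 0.38626244, -0.24075116,  1.18836938])}
top {'vertical_fov': 51.266384170172074, 'cx': 252.44522153944578, 'cy': 185.74680202246086, 'k1': 0.015871630226841186, 'rvec': array([ 2.14654111, -2.19343578,  0.12538536]), 'tvec': array([-0.00618239,  0.58018628,  0.9679739 ])}
{'vertical_fov': 71.02638482936521, 'cx': 258.88034797731723, 'cy': 193.07332816899617, 'k1': -0.05208553107495639, 'hand_eye': array([[-1.01165015e-03, -9.66417397e-01, -2.56975467e-01,
         7.05341663e-02],
       [ 9.99999488e-01, -9.82663009e-04, -2.41217606e-04,
         2.39136317e-04],
       [-1.94033946e-05, -2.56975579e-01,  9.66417897e-01,
        -1.61300338e-01],
       [ 0.00000000e+00,  0.00000000e+00,  0.00000000e+00,
         1.00000000e+00]])}
{'time': 0.1, 'joint_positions': array([-1.09592963,  0.32176563, -0.07007689,  1.45157397,  0.02257742,
        1.37079647, -0.05691112]), 'qd': array([ 0.00126349, -0.00260785, -0.00036606, -0.0041267 , -0.00034055,
        0.00070473,  0.00227966]), 'joint_torque': array([-1.55172097e-04, -4.92575240e+01, -4.05926127e-01, -3.13400066e+01,
       -6.41472358e-02,  3.95046780e-02,  9.04824128e-05]), 'position': array([0.28882864, 0.58173942, 0.22154941]), 'tool_rot': array([-7.17301769e-01, -3.05826946e+00,  2.71084450e-03]), 'ft_force': array([ 0.33571902, -0.2480668 ,  0.15665526]), 'torque': array([-0.00032894,  0.05197634,  0.03604826]), 'grip_force': 0.0, 'grip_width': 0.9997851966103096}
```
View pics/scene0.png

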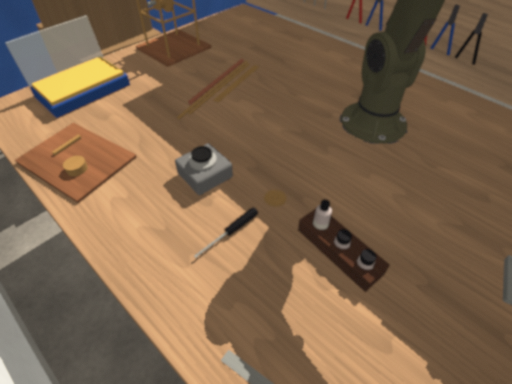

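View pics/top0.png

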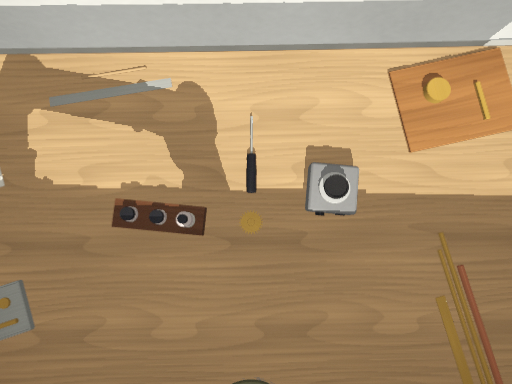

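The scene view shows the tall bottle at the near-shaker end of the rack, with its cap at (325,204), and the shaker cup at (203,155). In the top view the cap is at (182,219), the cup at (336,187) and the gear at (250,222).

```bash
cat > h.py <<'E'
import numpy as np, cv2
from scipy.spatial.transform import Rotation as R
from bench import ctrl
def K(m):
    f=192/np.tan(np.radians(m["vertical_fov"])/2); return np.array([[f,0,m["cx"]],[0,f,m["cy"]],[0,0,1]]),np.array([m["k1"],0,0,0.])
def ext(n,s=None):
    m=ctrl.camera_model(n)
    if n!="wrist":
        r=R.from_rotvec(m["rvec"]).as_matrix(); return m,r,np.array(m["tvec"])
    T=np.eye(4); T[:3,:3]=R.from_rotvec(s["tool_rot"]).as_matrix(); T[:3,3]=s["position"]
    T=np.linalg.inv(T@m["hand_eye"]); return m,T[:3,:3],T[:3,3]
def ray(n,uv,s=None):
    m,r,t=ext(n,s); k,d=K(m)
    x=cv2.undistortPoints(np.array([[uv]],float),k,d)[0,0]
    v=r.T@np.r_[x,1]; return -r.T@t, v/np.linalg.norm(v)
def plane(n,uv,z,s=None):
    c,v=ray(n,uv,s); return c+v*(z-c[2])/v[2]
def tri(a,b):
    A=sum(np.eye(3)-np.outer(v,v) for c,v in(a,b)); q=sum((np.eye(3)-np.outer(v,v))@c for c,v in(a,b))
    p=np.linalg.solve(A,q); return p,[round(float(np.linalg.norm(np.cross(p-c,v))),4) for c,v in(a,b)]
def proj(n,p,s=None):
    m,r,t=ext(n,s); k,d=K(m); return cv2.projectPoints(np.array([p],float),cv2.Rodrigues(r)[0],t,k,d)[0][0,0]
def blobs(mask,off,amin=15):
    N,l,st,c=cv2.connectedComponentsWithStats(mask.astype(np.uint8))
    return [(c[i]+off,st[i]) for i in range(1,N) if st[i][4]>=amin]
E
python3 - <<'E'
from h import *
np.set_printoptions(precision=4,suppress=True)
for n,wins in(("scene",[(325,207,22),(203,156,22)]),("top",[(183,219,13),(336,187,24)])):
    g=cv2.cvtColor(cv2.imread(f"pics/{n}0.png"),cv2.COLOR_BGR2GRAY)
    for u,v,w in wins:
        c=g[v-w:v+w,u-w:u+w]
        for b in blobs(c<42,(u-w,v-w)): print(n,"dark",b)
        for b in blobs(c>140,(u-w,v-w)): print(n,"bright",b)
T=cv2.imread("pics/top0.png");S=cv2.imread("pics/scene0.png")
a=cv2.resize(T[175:245,100:260],None,fx=5,fy=5,interpolation=2)[:, :800]
b=np.hstack([cv2.resize(S[190:250,290:340],None,fx=4,fy=4),cv2.resize(S[130:190,170:250],None,fx=4,fy=4),cv2.resize(T[157:217,300:360],None,fx=4,fy=4)])[:240]
o=np.zeros((600,800,3),np.uint8);o[:350]=a;o[350:590,:b.shape[1]]=b;cv2.imwrite("pics/crops.png",o)
E
```

```text
scene dark (array([324.381 , 204.3492]), array([18, 15,  8, 10, 63], dtype=int32))
scene dark (array([307.6116, 221.7107]), array([  0,  28,  11,  16, 121], dtype=int32))
scene dark (array([334.8721, 224.8721]), array([26, 33, 16, 11, 86], dtype=int32))
scene bright (array([328.3333, 211.8333]), array([22, 23,  7,  8, 36], dtype=int32))
scene dark (array([201.101, 154.   ]), array([ 12,  13,  17,  15, 208], dtype=int32))
scene bright (array([212.1939, 160.    ]), array([23, 18, 14, 16, 98], dtype=int32))
top dark (array([181.907 , 218.4419]), array([ 8,  9,  9,  8, 43], dtype=int32))
top bright (array([184.0235, 220.0941]), array([ 6,  6, 15, 15, 85], dtype=int32))
top bright (array([334.9329, 189.6096]), array([   0,    0,   48,   48, 1401], dtype=int32))
```

View pics/crops.png

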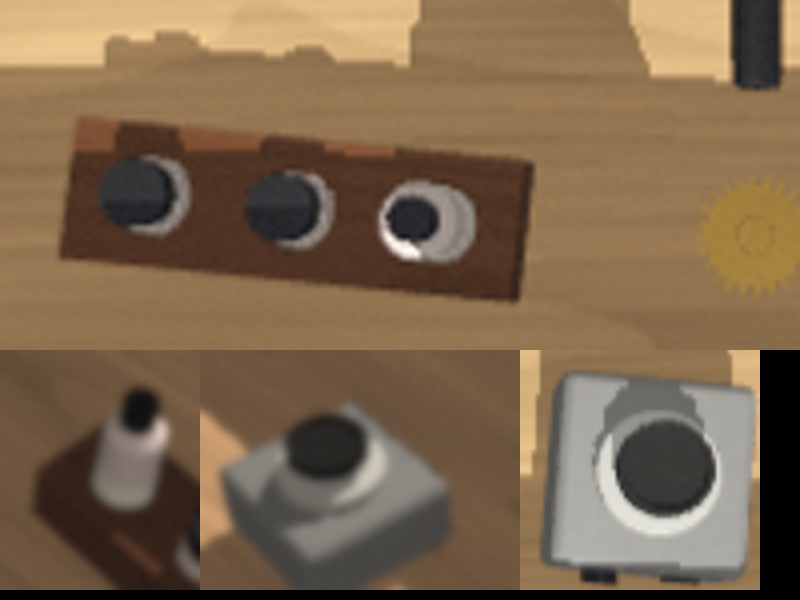

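The crops show the cap top at about (182.3,218.4) in the top view, the jar caps at (127,213) and (156,216), and the black cup disc at (336,186.5).

```bash
python3 - <<'E'
from h import *
np.set_printoptions(precision=4,suppress=True)
# bottle base z=.010 -> cap top z=.120 ; jars' tops z=.072
P=plane("top",(182.2,218.4),.120); print("cap top",P, "jars",plane("top",(127.2,213.8),.072),plane("top",(156.5,216.5),.072))
print("cap tri",tri(ray("top",(182.2,218.4)),ray("scene",(325.,203.2))), "scene plane",plane("scene",(325,202.3),.12))
T=cv2.cvtColor(cv2.imread("pics/top0.png"),6);S=cv2.cvtColor(cv2.imread("pics/scene0.png"),6)
for n,g,(u,v,w) in(("top",T,(336,187,18)),("scene",S,(201,154,18))):
    for c,st in blobs(g[v-w:v+w,u-w:u+w]<70,(u-w,v-w),60): print(n,c,st,plane(n,c,.092))
for u,v in[(75,117),(533,162),(520,300),(60,258)]: print("rack",plane("top",(100+u/5,175+v/5),.045))
for u,v in[(563,372),(755,388),(745,578),(545,565)]: print("shk",plane("top",(300+(u-520)/4,157+(v-350)/4),.06))
print("gear",plane("top",(251,222),.01),"screw",plane("top",(251,193),.02))
s=ctrl.get_state();Rm=R.from_rotvec(s["tool_rot"]).as_matrix();print("R",Rm, s["position"])
E
```

```text
cap top [0.4998 0.1418 0.12  ] jars [0.515  0.2796 0.072 ] [0.5071 0.2105 0.072 ]
cap tri (array([0.4997, 0.1434, 0.1133]), [0.0006, 0.0006]) scene plane [0.5023 0.1449 0.12  ]
top [335.8575 186.3167] [  6   6  25  23 442] [ 0.5679 -0.2137  0.092 ]
scene [200.8195 153.8609] [  8  10  20  17 266] [ 0.5761 -0.2087  0.092 ]
rack [0.5545 0.3179 0.045 ]
rack [0.5276 0.0947 0.045 ]
rack [0.4607 0.1016 0.045 ]
rack [0.4861 0.324  0.045 ]
shk [ 0.6309 -0.162   0.06  ]
shk [ 0.6185 -0.2787  0.06  ]
shk [ 0.5031 -0.2668  0.06  ]
shk [ 0.5135 -0.1467  0.06  ]
gear [ 0.4902 -0.0132  0.01  ] screw [ 0.5628 -0.0148  0.02  ]
R [[-0.8957  0.4446 -0.0007]
 [ 0.4446  0.8957 -0.0016]
 [-0.0001 -0.0018 -1.    ]] [0.2888 0.5817 0.2215]
```

Measurements agree: the bottle axis is at about (0.500, 0.142), the rack is yawed about -0.115 rad and the cup centre is near (0.568, -0.213). The interface only turns about the tool's z, so I'll tip the bottle by pivoting it in a light grip against the rack's free end edge. That needs a grip with the closing line along rack x. First I hover above the bottle.

```bash
python3 inch.py '-0.384 -0.2995 0 1.223 1;-0.384 -0.2995 0 1.223 1;-0.384 -0.2995 0 1.223 1;-0.384 -0.2995 0 1.223 1;-0.384 -0.2995 0 1.223 1;-0.384 -0.2995 0 1.223 1;-0.384 -0.2995 0 1.223 1;-0.384 -0.2995 0 1.223 1;-0.384 -0.2995 0 1.223 1;-0.384 -0.2995 0 1.223 1;-0.384 -0.2995 0 1.223 1;-0.384 -0.2995 0 1.223 1;-0.384 -0.2995 0 1.223 1;-0.384 -0.2995 0 1.223 1;-0.384 -0.2995 0 1.223 1;-0.384 -0.2995 0 1.223 1'
python3 - <<'E'
from h import *
s=ctrl.get_state();im=ctrl.get_image("wrist");cv2.imwrite("pics/w1.png",im[:,:,::-1])
np.set_printoptions(precision=4,suppress=True)
print(s["joint_positions"],s["position"],R.from_rotvec(s["tool_rot"]).as_matrix())
print("expect cap",proj("wrist",(.5,.142,.12),s))
E
```

```text
time: 1.7
position: [0.4995, 0.144, 0.2225]
tool_rot: [-2.342, -2.094, 0.0]
ft_force: [-0.1, 0.4, 0.0]
grip_width: 0.995
grip_force: 0.0
[-0.6747  0.038   0.3536  1.7831 -0.0136  1.3229 -0.4293] [0.4995 0.144  0.2225] [[ 0.1111  0.9938 -0.0001]
 [ 0.9938 -0.1111  0.    ]
 [ 0.     -0.0001 -1.    ]]
expect cap [259.9982 195.2461]
```

View pics/w1.png

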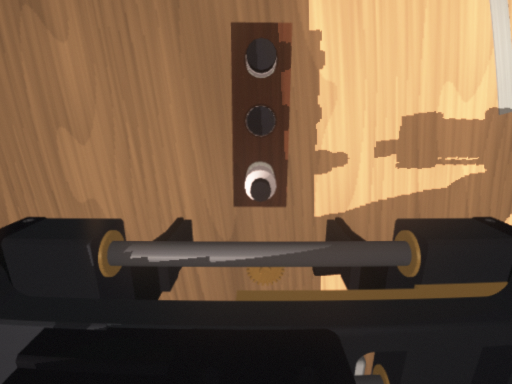

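The wrist view shows the tall bottle's cap at about (260,189), against (260,195) predicted. The jars are at (260,121) and (261,54).

```bash
python3 - <<'E'
from h import *
np.set_printoptions(precision=4,suppress=True)
s=ctrl.get_state()
g=cv2.cvtColor(cv2.imread("pics/w1.png"),6)
c=g[172:206,246:276]
for b,st in blobs(c<60,(246,172)): print(b,st,plane("wrist",b,.12,s),tri(ray("wrist",b,s),ray("top",(182.2,218.4))))
w=blobs(c>130,(246,172));print(w)
print(plane("wrist",(260.5,55),.072,s),plane("wrist",(260.5,121),.072,s))
for p in[(232,23),(292,23),(287,207),(234,206)]: print("rack",plane("wrist",p,.045,s))
E
```

```text
[260.5631 193.5942] [  0   7  30  27 483] [0.5009 0.1434 0.12  ] (array([0.5004, 0.1424, 0.116 ]), [0.0004, 0.0004])
[(array([258.5599, 180.8217]), array([  0,   0,  30,  28, 359], dtype=int32))]
[0.5167 0.283  0.072 ] [0.509  0.2145 0.072 ]
rack [0.4891 0.3266 0.045 ]
rack [0.557 0.319 0.045]
rack [0.5318 0.1012 0.045 ]
rack [0.4623 0.1105 0.045 ]
```

Combining the views puts the bottle at about (0.5005, 0.1435), and the tool is within 1 mm of that. Next: descend to TCP z 0.058 (grasp point 67 mm above the bottle's base), close, and check.

```bash
python3 inch.py '0 0.001 0.03 0 1;0 0.001 0.06 0 1;0 0.001 0.09 0 1;0 0.001 0.12 0 1;0 0.001 0.145 0 1;0 0.001 0.16 0 1;0 0.001 0.1645 0 1;0 0.001 0.1645 0 1;0 0.001 0.1645 0 1;0 0.001 0.1645 0 0;0 0.001 0.1645 0 0;0 0.001 0.1645 0 0;0 0.001 0.1645 0 0;0 0.001 0.1645 0 0;0 0.001 0.1645 0 0;0 0.001 0.1645 0 0;0 0.001 0.1645 0 0;0 0.001 0.1645 0 0;0 0.001 0.1645 0 0;0 0.001 0.1645 0 0' 30
```

```text
time: 3.75
position: [0.5008, 0.1431, 0.058]
tool_rot: [-2.343, -2.093, 0.0]
ft_force: [-0.1, 0.2, 0.3]
grip_width: 0.407
grip_force: 30.0
```

The opening is 35.4 mm, so the body is gripped squarely, with little side force. Lift slowly out of the pocket.

```bash
python3 inch.py '0 0 -0.004 0 0;0 0 -0.012 0 0;0 0 -0.022 0 0;0 0 -0.035 0 0;0 0 -0.05 0 0;0 0 -0.07 0 0;0 0 -0.09 0 0;0 0 -0.11 0 0;0 0 -0.13 0 0;0 0 -0.145 0 0;0 0 -0.155 0 0;0 0 -0.16 0 0;0 0 -0.16 0 0;0 0 -0.16 0 0'  45
python3 - <<'E'
from h import *
np.set_printoptions(precision=4,suppress=True)
s=ctrl.get_state();Rm=R.from_rotvec(s["tool_rot"]).as_matrix()
for n in("scene","top"): cv2.imwrite(f"pics/{n}1.png",ctrl.get_image(n)[:,:,::-1])
S=cv2.imread("pics/scene1.png");T=cv2.imread("pics/top1.png")
cv2.imwrite("pics/l1.png",np.hstack([cv2.resize(S[110:290,170:400],(400,313)),cv2.resize(T[150:250,100:360],(400,313))]))
print(s["position"],"tool shift to cup",Rm.T@(np.array([.569,-.2125,s["position"][2]])-s["position"]),s["joint_positions"])
E
```

```text
time: 5.15
position: [0.5004, 0.1429, 0.2175]
tool_rot: [-2.343, -2.092, 0.002]
ft_force: [-1.0, 0.2, -1.0]
grip_width: 0.402
grip_force: 45.0
[0.5004 0.1429 0.2175] tool shift to cup [-0.3455  0.1082  0.0001] [-0.6748  0.043   0.3574  1.7884 -0.0155  1.3139 -0.4268]
```

View pics/l1.png

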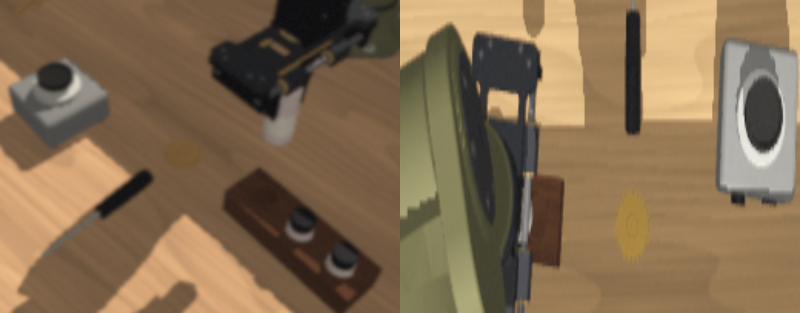

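The bottle is out and upright, and the jars, gear and screwdriver are undisturbed. Carry it over to above the cup.

```bash
python3 inch.py '-0.015 0.005 0 0 0;-0.04 0.012 0 0 0;-0.07 0.022 0 0 0;-0.1 0.031 0 0 0;-0.13 0.04 0 0 0;-0.16 0.049 0 0 0;-0.19 0.058 0 0 0;-0.22 0.068 0 0 0;-0.25 0.077 0 0 0;-0.28 0.086 0 0 0;-0.305 0.094 0 0 0;-0.325 0.1 0 0 0;-0.338 0.104 0 0 0;-0.345 0.1065 0 0 0;-0.346 0.107 0 0 0;-0.346 0.107 0 0 0;-0.346 0.107 0 0 0;-0.346 0.107 0 0 0'
python3 - <<'E'
from h import *
s=ctrl.get_state();W=ctrl.get_image("wrist")[:,:,::-1];S=ctrl.get_image("scene")[:,:,::-1]
cv2.imwrite("pics/w2.png",W);cv2.imwrite("pics/scene2.png",S)
cv2.imwrite("pics/l2.png",np.hstack([cv2.resize(W,(440,330)),cv2.resize(S[100:200,150:260],(360,330))]))
print(s["joint_positions"],[proj("wrist",p,s) for p in((.568,-.213,.092),(.568,-.184,.092),(.568,-.213,.06))],proj("scene",(.568,-.213,.092)),proj("scene",tuple(s["position"]-[0,0,.048])))
E
```

```text
time: 7.05
position: [0.5683, -0.2116, 0.2181]
tool_rot: [-2.341, -2.094, -0.001]
ft_force: [1.3, -0.5, -1.8]
grip_width: 0.407
grip_force: 45.0
[-0.23354356  0.26158447  0.65718659  1.59347056 -0.16366461  1.34229995
  0.33294598] [array([259.09557895, 189.14427643]), array([256.07210575, 163.11967329]), array([259.07179388, 182.77221325])] [202.12088853 151.65793168] [198.87224825 128.84729936]
```

View pics/l2.png

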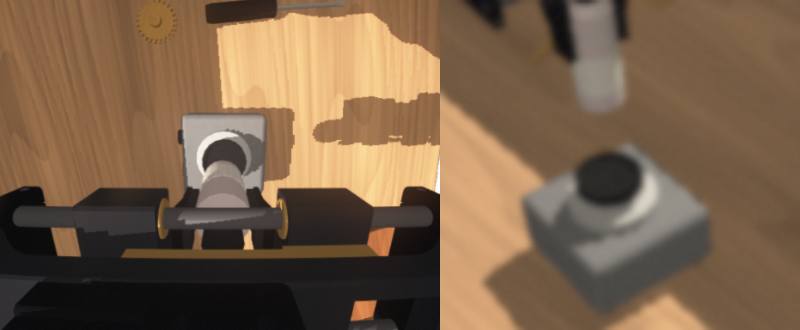

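The wrist view shows the cup (about 2 mm from prediction) directly beneath the bottle, and the scene view agrees. That's within the 7 mm play. Descend to near the cup floor, then press in small steps.

```bash
python3 inch.py '0 0 0.015 0 0;0 0 0.03 0 0;0 0 0.045 0 0;0 0 0.058 0 0;0 0 0.068 0 0;0 0 0.074 0 0;0 0 0.078 0 0;0 0 0.08 0 0;0 0 0.082 0 0;0 0 0.084 0 0;0 0 0.084 0 0;0 0 0.084 0 0' 50
```

```text
time: 8.35
position: [0.5685, -0.2129, 0.1347]
tool_rot: [2.343, 2.092, 0.001]
ft_force: [-1.1, -0.1, 1.4]
grip_width: 0.402
grip_force: 50.0
```

```bash
python3 inch.py '0 0 0.001 0 0;0 0 0.002 0 0;0 0 0.003 0 0;0 0 0.004 0 0;0 0 0.005 0 0;0 0 0.005 0 0;0 0 0.005 0 0'; python3 inch.py '0 0 0.001 0 0;0 0 0.002 0 0;0 0 0.003 0 0;0 0 0.003 0 0;0 0 0.003 0 0'
```

```text
time: 9.05
position: [0.5686, -0.2129, 0.1295]
tool_rot: [2.343, 2.092, 0.001]
ft_force: [0.2, -0.3, 5.1]
grip_width: 0.399
grip_force: 50.0
time: 9.55
position: [0.5686, -0.213, 0.1279]
tool_rot: [2.343, 2.092, 0.002]
ft_force: [-3.2, 2.0, 12.3]
grip_width: 0.405
grip_force: 50.0
```

Force jumps from 5 to 12 N with about 8 mm of travel, so the cup is bottomed. Add 1 mm and hold for over a second.

```bash
python3 inch.py '0 0 0.001 0 0;0 0 0.0015 0 0;0 0 0.0015 0 0;0 0 0.0015 0 0;0 0 0.0015 0 0;0 0 0.0015 0 0;0 0 0.0015 0 0;0 0 0.0015 0 0;0 0 0.0015 0 0;0 0 0.0015 0 0;0 0 0.0015 0 0;0 0 0.0015 0 0;0 0 0.0015 0 0;0 0 0.0015 0 0;0 0 0.0015 0 0'
python3 - <<'E'
from h import *
S=ctrl.get_image("scene")[:,:,::-1];cv2.imwrite("pics/scene3.png",S)
cv2.imwrite("pics/l3.png",cv2.resize(S[90:200,140:270],(650,550)))
E
```

```text
time: 11.05
position: [0.5687, -0.2131, 0.1278]
tool_rot: [2.343, 2.092, 0.003]
ft_force: [-6.0, 2.3, 18.8]
grip_width: 0.404
grip_force: 50.0
```

View pics/l3.png

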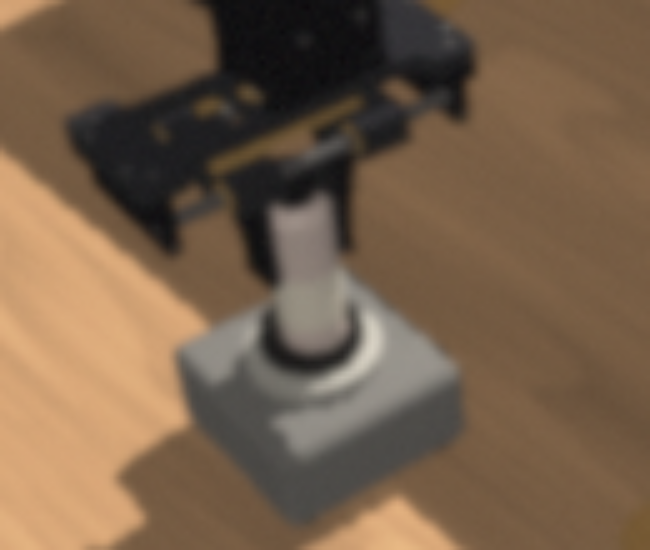

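The picture shows the bottle upright in the cup, held down at 12–19 N. TCP height 0.128 matches a floor at 80 mm with no slip in the grip. Lift straight off, then carry to just beyond the rack's free end.

```bash
python3 inch.py '0 0 -0.005 0 0;0 0 -0.012 0 0;0 0 -0.025 0 0;0 0 -0.045 0 0;0 0 -0.065 0 0;0 0 -0.085 0 0;0 0 -0.095 0 0;0 0 -0.1 0 0;0 0 -0.1 0 0' && python3 inch.py '0.015 -0.006 0 0 0;0.04 -0.016 0 0 0;0.07 -0.028 0 0 0;0.1 -0.041 0 0 0;0.13 -0.053 0 0 0;0.16 -0.065 0 0 0;0.19 -0.077 0 0 0;0.22 -0.089 0 0 0;0.24 -0.098 0 0 0;0.255 -0.104 0 0 0;0.263 -0.107 0 0 0;0.266 -0.108 0 0 0;0.266 -0.108 0 0 0;0.266 -0.108 0 0 0;0.266 -0.108 0 0 0'
python3 - <<'E'
from h import *
np.set_printoptions(precision=4,suppress=True)
s=ctrl.get_state();Rm=R.from_rotvec(s["tool_rot"]).as_matrix()
W=ctrl.get_image("wrist")[:,:,::-1];cv2.imwrite("pics/w4.png",W)
print(s["position"],"shift to start",Rm.T@(np.array([.4904,.0635,.081])-s["position"]),s["joint_positions"])
# rack end edge in the wrist view: brown-dark mask, lowest row per column
h=cv2.cvtColor(W,cv2.COLOR_BGR2HSV); m=((h[...,2]<110)&(h[...,1]>90)&((h[...,0]<15)|(h[...,0]>170))).astype(np.uint8)
for b,st in blobs(m[:200],(0,0),300): print(b,st)
for c in range(232,292,8):
    r=np.where(m[:190,c])[0]; print(c,(r.min(),r.max(),plane("wrist",(c,r.max()),.045,s)) if len(r) else None)
E
```

```text
time: 12.0
position: [0.5681, -0.2127, 0.2245]
tool_rot: [-2.343, -2.092, -0.0]
ft_force: [-0.1, -0.5, -1.0]
grip_width: 0.403
grip_force: 50.0
time: 13.5
position: [0.491, 0.0626, 0.2245]
tool_rot: [2.345, 2.09, -0.0]
ft_force: [-0.1, 0.7, -1.9]
grip_width: 0.404
grip_force: 50.0
[0.491  0.0626 0.2245] shift to start [ 0.0008 -0.0007  0.1435] [-0.6079 -0.0237  0.4233  1.8363  0.0103  1.327  -0.302 ]
[257.3818  75.8839] [ 229    0   61  144 6865]
232 (np.int64(0), np.int64(143), array([0.4623, 0.1109, 0.045 ]))
240 (np.int64(0), np.int64(143), array([0.4723, 0.1097, 0.045 ]))
248 (np.int64(0), np.int64(143), array([0.4822, 0.1086, 0.045 ]))
256 (np.int64(2), np.int64(143), array([0.4922, 0.1074, 0.045 ]))
264 (np.int64(2), np.int64(143), array([0.5021, 0.1063, 0.045 ]))
272 (np.int64(0), np.int64(143), array([0.512 , 0.1051, 0.045 ]))
280 (np.int64(0), np.int64(143), array([0.522, 0.104, 0.045]))
288 (np.int64(33), np.int64(58), array([0.541 , 0.2012, 0.045 ]))
```

View pics/w4.png

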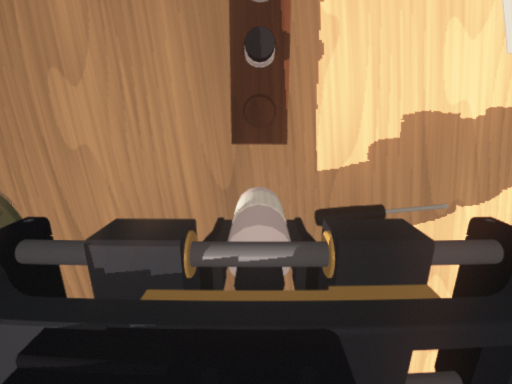

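The view shows the rack end edge straight and parallel to the fingers at row 143. Combined with the earlier grasp, the edge lies about 40 mm ahead along tool x. Descend so the base sits 15 mm below the rack top, then take the arc with a light 12 N grip.

```bash
python3 inch.py '0 0 0.03 0 0;0 0 0.06 0 0;0 0 0.09 0 0;0 0 0.115 0 0;0 0 0.135 0 0;0 0 0.144 0 0;0 0 0.1465 0 0;0 0 0.1465 0 0;0 0 0.1465 0 0' && python3 inch.py '0.005 0 0 0 0;0.01 0 0 0 0;0.015 0 0 0 0;0.019 0 0 0 0;0.0225 0 0 0 0;0.027 0 -0.001 0 0;0.032 0 -0.002 0 0;0.0365 0 -0.003 0 0;0.0415 0 -0.003 0 0;0.046 0 -0.003 0 0;0.051 0 -0.002 0 0;0.051 0 -0.002 0 0;0.051 0 -0.002 0 0' 12
python3 - <<'E'
from h import *
S=ctrl.get_image("scene")[:,:,::-1];T=ctrl.get_image("wrist")[:,:,::-1];cv2.imwrite("pics/scene5.png",S)
cv2.imwrite("pics/l5.png",np.hstack([cv2.resize(S[150:290,260:400],(400,400)),cv2.resize(T[0:300,106:406],(400,400))]))
E
```

```text
time: 14.45
position: [0.4918, 0.0639, 0.0792]
tool_rot: [2.343, 2.092, 0.003]
ft_force: [0.3, 0.1, -1.7]
grip_width: 0.406
grip_force: 50.0
time: 15.75
position: [0.4967, 0.1151, 0.08]
tool_rot: [-2.343, -2.093, -0.001]
ft_force: [0.1, -0.4, -1.5]
grip_width: 0.41
grip_force: 12.0
```

View pics/l5.png

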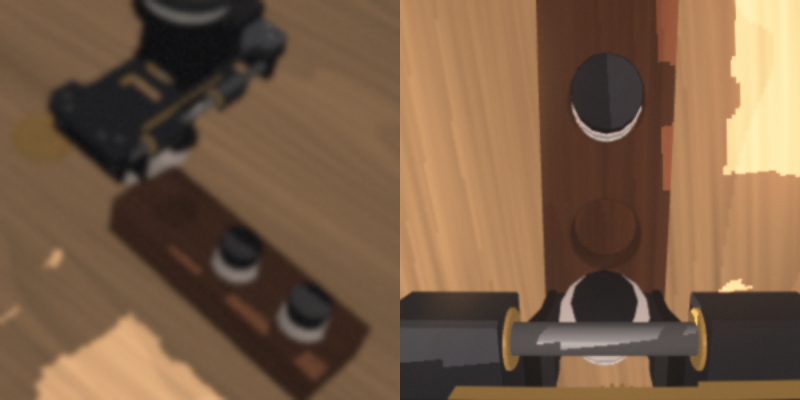

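It works: the wrist view shows the cap leaning towards the rack (cap at crop (603,295)) with no notable force. Continue the arc to about 63 degrees, then tighten the grip.

```bash
python3 inch.py '0.0045 0 0.001 0 0;0.009 0 0.0025 0 0;0.0135 0 0.0045 0 0;0.018 0 0.007 0 0;0.022 0 0.0095 0 0;0.0255 0 0.012 0 0;0.028 0 0.0145 0 0;0.028 0 0.0145 0 0;0.028 0 0.0145 0 0' 12 && python3 inch.py '0 0 0 0 0;0 0 0 0 0;0 0 0 0 0;0 0 0 0 0' 45 && python3 inch.py '0 0 -0.005 0 0;0 0 -0.015 0 0;0 0 -0.03 0 0;0 0 -0.055 0 0;0 0 -0.085 0 0;0 0 -0.12 0 0;0 0 -0.155 0 0;0 0 -0.19 0 0;0 0 -0.22 0 0;0 0 -0.24 0 0;0 0 -0.25 0 0;0 0 -0.25 0 0;0 0 -0.25 0 0;0 0 -0.25 0 0'
python3 - <<'E'
from h import *
np.set_printoptions(precision=4,suppress=True)
s=ctrl.get_state();S=ctrl.get_image("scene")[:,:,::-1];W=ctrl.get_image("wrist")[:,:,::-1]
cv2.imwrite("pics/scene6.png",S);cv2.imwrite("pics/w6.png",W)
cv2.imwrite("pics/l6.png",np.hstack([cv2.resize(S[60:290,230:400],(355,480)),cv2.resize(W[:300,106:406],(440,480))]))
P=s["position"]+[0,0,.019];t=np.array([.1111,.9938,0])
for th in(45,60,75):
    a=np.sin(np.radians(th))*t+[0,0,np.cos(np.radians(th))]
    print(th,"wrist cap",proj("wrist",P+.043*a,s),"scene cap/base",proj("scene",P+.043*a),proj("scene",P-.067*a))
print(s["joint_positions"],s["position"])
E
```

```text
time: 16.75
position: [0.4997, 0.1426, 0.0655]
tool_rot: [-2.343, -2.092, -0.0]
ft_force: [-0.3, -0.9, -0.6]
grip_width: 0.411
grip_force: 12.0
time: 17.15
position: [0.4997, 0.1424, 0.0656]
tool_rot: [-2.343, -2.092, -0.0]
ft_force: [-0.8, -0.4, -1.4]
grip_width: 0.407
grip_force: 45.0
time: 18.55
position: [0.499, 0.142, 0.3141]
tool_rot: [-2.343, -2.092, 0.004]
ft_force: [0.6, 0.2, -1.6]
grip_width: 0.404
grip_force: 45.0
45 wrist cap [259.4311 215.8202] scene cap/base [358.4344 119.3844] [319.546  132.9136]
60 wrist cap [259.4033 195.4657] scene cap/base [360.4207 125.477 ] [316.5711 124.7271]
75 wrist cap [259.3907 181.6156] scene cap/base [361.0517 131.4621] [315.1448 116.4121]
[-0.7003  0.0035  0.3749  1.6349 -0.0011  1.5059 -0.4383] [0.499  0.142  0.3141]
```

View pics/l6.png

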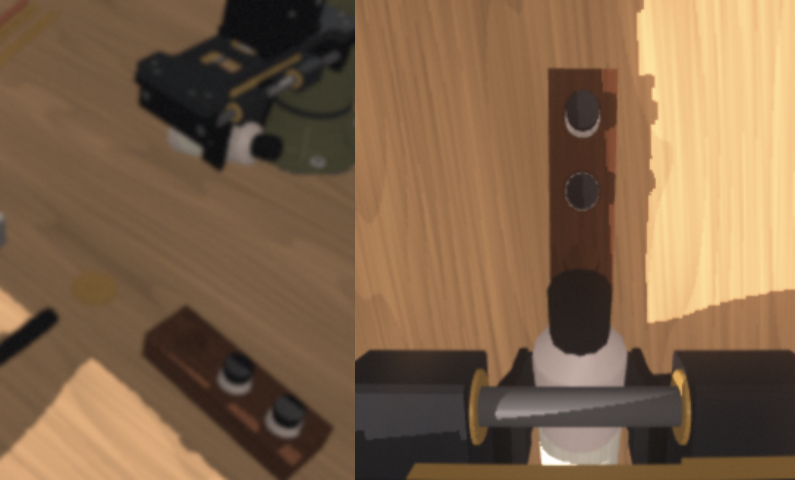

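The bottle is tipped and held high. The cap runs from wrist row 169 to 222, and its scene end is at (362,131). Check the angle from these edges.

```bash
python3 - <<'E'
from h import *
s=ctrl.get_state();P=s["position"]+[0,0,.019];t=np.array([.1111,.9938,0]);z=np.array([0,0,1.])
for th in range(50,90,5):
    q=np.radians(th);a=np.sin(q)*t+np.cos(q)*z;n=-np.cos(q)*t+np.sin(q)*z
    r=[proj("wrist",P+.043*a+k*.011*n,s)[1] for k in(1,-1)]
    print(th,"cap top rows",np.round(r,1),"cap foot row",round(proj("wrist",P+.023*a+.011*n,s)[1],1),"scene cap",proj("scene",P+.043*a).round(1),"cap-foot ctr",proj("scene",P+.023*a).round(1),"base",proj("scene",P-.067*a).round(1))
S=cv2.cvtColor(cv2.imread("pics/scene6.png"),6)
for b,st in blobs(S[118:142,344:372]<40,(344,118)): print(b,st)
E
```

```text
50 cap top rows [230.4 188.5] cap foot row 249.3 scene cap [359.2 121.3] cap-foot ctr [350.9 123.1] base [318.4 130.2]
55 cap top rows [221.7 183.7] cap foot row 244.7 scene cap [359.9 123.4] cap-foot ctr [351.2 124.2] base [317.4 127.4]
60 cap top rows [213.4 179.6] cap foot row 240.1 scene cap [360.4 125.4] cap-foot ctr [351.5 125.3] base [316.5 124.7]
65 cap top rows [205.8 176.3] cap foot row 235.6 scene cap [360.8 127.5] cap-foot ctr [351.7 126.3] base [315.9 121.9]
70 cap top rows [198.8 173.9] cap foot row 231.3 scene cap [361.  129.5] cap-foot ctr [351.8 127.4] base [315.4 119.1]
75 cap top rows [192.6 172.1] cap foot row 227.2 scene cap [361.  131.4] cap-foot ctr [351.9 128.4] base [315.1 116.4]
80 cap top rows [187.2 171. ] cap foot row 223.4 scene cap [360.9 133.3] cap-foot ctr [351.9 129.4] base [315.  113.6]
85 cap top rows [182.5 170.6] cap foot row 219.8 scene cap [360.7 135.1] cap-foot ctr [351.7 130.4] base [315.1 111. ]
[357.73026316 130.07236842] [  7   6  14  13 152]
```

```bash
python3 - <<'E'
from h import *
S=cv2.imread("pics/scene6.png");W=cv2.imread("pics/w6.png")
g=cv2.cvtColor(S,6)
print("scene 112:144,300:374 step2");
for r in range(112,146,2): print(r,' '.join(f"{v:3d}" for v in g[r,300:374:2]))
gw=cv2.cvtColor(W,6); print("wrist col260 rows160-300");print(list(enumerate(gw[160:300:1,260].tolist(),160))[:75]); print(gw[235:300,260].tolist())
for r in (180,190,200,210,215): x=np.where(gw[r,215:310]<45)[0]+215; print(r,x.min(),x.max())
for r in (230,240,245): x=np.where(gw[r,210:310]>95)[0]+210; print(r,x.min(),x.max())
E
```

```text
scene 112:144,300:374 step2
112  44  19  17  14  15  16  18  15  13  17  19  25  27  27  29  28  29  27  33  55  66  74  75  38  28  28  27  27  24  24  45  53  47  41  35  34  38
114  82  57  30  17  17  15  18  17  16  16  15  16  22  28  29  28  23  28  46  57  58  65  79  48  28  28  29  26  20  31  50  54  55  55  50  42  37
116  95  89  73  43  22  14  16  17  15  16  15  16  14  17  21  20  18  37  55  58  58  70  75  40  28  30  27  26  21  43  51  54  55  56  56  56  54
118  95  96  95  84  59  31  17  16  17  17  17  15  17  13  16  17  18  44  51  41  41  59  49  38  64  74  57  31  26  50  55  56  57  56  58  58  58
120  93  92  96  96  92  78  50  28  15  16  15  15  32  33  18  15  18  34  30  18  32  77  70  91 122 126 118  79  42  54  57  57  57  56  58  58  57
122  95  95  92  94  98 106 106  74  38  18  17  18  35  47  26  14  17  17  18  14  52 112 120 132 135 134 128 104  59  55  56  57  58  58  59  57  58
124  93  94  95  94  94 106 120 116  98  57  25  16  26  38  25  20  13  17  16  15  67 119 130 140 138 131  91  57  37  35  41  49  55  59  59  60  60
126  92 
[... 2280 characters left out ...]
(227, 176), (228, 175), (229, 175), (230, 176), (231, 176), (232, 175), (233, 176), (234, 175)]
[173, 174, 174, 174, 174, 168, 126, 72, 65, 70, 77, 85, 90, 95, 98, 103, 109, 114, 117, 119, 110, 91, 76, 74, 74, 74, 73, 74, 73, 71, 72, 88, 137, 155, 156, 157, 157, 157, 158, 158, 156, 157, 156, 157, 157, 157, 157, 159, 168, 173, 174, 173, 172, 173, 167, 134, 100, 97, 95, 95, 96, 96, 95, 94, 95]
180 238 280
190 238 279
200 239 278
210 241 277
215 243 274
230 210 309
240 229 288Traceback (most recent call last):
  File "<stdin>", line 8, in <module>
    return umr_minimum(a, axis, None, out, keepdims, initial, where)
ValueError: zero-size array to reduction operation minimum which has no identity
```

```bash
python3 - <<'E'
from h import *
s=ctrl.get_state()
W=cv2.cvtColor(cv2.imread("pics/w4.png"),6); print("w4 col259",list(enumerate(W[178:245,259].tolist(),178))[::1])
# same tool orientation, so the held bottle's prediction is pose independent
P=s["position"]+[0,0,.019];t=np.array([.1111,.9938,0]);z=np.array([0,0,1.])
print("upright base far edge",proj("wrist",P-.067*z+.018*t,s),"near",proj("wrist",P-.067*z-.018*t,s))
for off in(0,.002,.004,.006):
  for th in (60,65,70,75,80):
    q=np.radians(th);a=np.sin(q)*t+np.cos(q)*z;n=-np.cos(q)*t+np.sin(q)*z;Q=P+off*t
    w=np.cross(a,n)
    print(off,th,[round(float(proj("wrist",p,s)[1]),1) for p in(Q+.043*a-.011*n,Q+.023*a+.011*n)],"up",round(float(proj("wrist",Q-.067*z+.018*t,s)[1]),1),"width",np.round(abs((proj("wrist",Q+.035*a+.011*w,s)-proj("wrist",Q+.035*a-.011*w,s))[0]),1))
E
```

```text
w4 col259 [(178, 131), (179, 131), (180, 131), (181, 133), (182, 131), (183, 132), (184, 133), (185, 133), (186, 136), (187, 140), (188, 141), (189, 141), (190, 148), (191, 154), (192, 157), (193, 158), (194, 159), (195, 157), (196, 158), (197, 158), (198, 159), (199, 158), (200, 159), (201, 157), (202, 159), (203, 164), (204, 161), (205, 143), (206, 141), (207, 142), (208, 142), (209, 140), (210, 141), (211, 141), (212, 141), (213, 139), (214, 142), (215, 141), (216, 141), (217, 140), (218, 140), (219, 141), (220, 143), (221, 143), (222, 141), (223, 141), (224, 146), (225, 163), (226, 173), (227, 170), (228, 168), (229, 170), (230, 170), (231, 168), (232, 169), (233, 169), (234, 169), (235, 169), (236, 168), (237, 169), (238, 169), (239, 168), (240, 164), (241, 126), (242, 73), (243, 67), (244, 73)]
upright base far edge [259.47307614 189.14857752] near [259.56504595 230.85796925]
0 60 [179.6, 240.1] up 189.1 width 45.2
0 65 [176.3, 235.6] up 189.1 width 44.4
0 70 [173.9, 231.3] up 189.1 width 43.6
0 75 [172.1, 227.2] up 189.1 width 42.8
0 80 [171.0, 223.4] up 189.1 width 42.0
0.002 60 [175.6, 236.3] up 186.7 width 45.4
0.002 65 [172.5, 231.9] up 186.7 width 44.6
0.002 70 [170.1, 227.6] up 186.7 width 43.8
0.002 75 [168.4, 223.5] up 186.7 width 43.0
0.002 80 [167.4, 219.7] up 186.7 width 42.2
0.004 60 [171.6, 232.5] up 184.3 width 45.6
0.004 65 [168.5, 228.1] up 184.3 width 44.8
0.004 70 [166.2, 223.8] up 184.3 width 44.0
0.004 75 [164.7, 219.7] up 184.3 width 43.2
0.004 80 [163.8, 215.9] up 184.3 width 42.3
0.006 60 [167.6, 228.7] up 181.8 width 45.7
0.006 65 [164.6, 224.3] up 181.8 width 45.0
0.006 70 [162.4, 220.0] up 181.8 width 44.1
0.006 75 [160.9, 215.9] up 181.8 width 43.3
0.006 80 [160.1, 212.1] up 181.8 width 42.5
```

```bash
python3 - <<'E'
from h import *
from scipy.optimize import least_squares
s=ctrl.get_state();P=s["position"]+[0,0,.019];t=np.array([.1111,.9938,0]);z=np.array([0,0,1.])
def f(x,ws=1.5,wb=1):
    q,du,dz,b=x;a=np.sin(q)*t+np.cos(q)*z;n=-np.cos(q)*t+np.sin(q)*z;Q=P+du*t+dz*z;w=np.cross(a,n)
    W=lambda p:proj("wrist",p,s); Sc=lambda p:proj("scene",p)
    def ax(c): # row of the axis at scene column c
        u,v=Sc(Q-.06*a),Sc(Q+.04*a); return u[1]+(v-u)[1]*(c-u[0])/(v-u)[0]
    return [W(Q+.043*a-.011*n)[1]-168,W(Q+.023*a+.011*n)[1]-221.5,abs(W(Q+.035*a+.011*w)-W(Q+.035*a-.011*w))[0]-42.7,
     (ax(322)+b-123.5)/ws,(ax(346)+b-128.5)/ws,(ax(357.7)+b-130)/ws,(Sc(Q+.033*a)[0]-357.7)/ws,b/2,du/.004,dz/.004]
for x0 in(1.0,1.3):
    r=least_squares(f,[x0,0,0,0],x_scale=[.1,.003,.003,1]); J=np.linalg.inv(r.jac.T@r.jac)
    print("theta",np.degrees(r.x[0]),"+-",np.degrees(J[0,0]**.5),r.x[1:],np.round(r.fun,1))
E
```

```text
theta 71.01980032390567 +- 2.391957549610695 [ 0.00268081 -0.00407491 -0.10094906] [-0.9  0.9 -0.2 -0.8 -0.1  0.9 -0.4 -0.1  0.7 -1. ]
theta 71.01983547263606 +- 2.39195681728714 [ 0.00268081 -0.00407489 -0.1009401 ] [-0.9  0.9 -0.2 -0.8 -0.1  0.9 -0.4 -0.1  0.7 -1. ]
```

All the sightings together give a tilt of 71 ± 2.4 degrees, inside the 45–80 window, with the bottle's lowest point about 0.28 m up. Confirm it is still, then hand in.

```bash
python3 inch.py '0 0 0 0 0;0 0 0 0 0;0 0 0 0 0;0 0 0 0 0;0 0 0 0 0;0 0 0 0 0;0 0 0 0 0;0 0 0 0 0' && python3 - <<'E'
from h import *
g=cv2.cvtColor(ctrl.get_image("wrist"),cv2.COLOR_RGB2GRAY)[:,260]
print("cap rows",np.where(g[150:235]<42)[0].min()+150,np.where(g[150:235]<60)[0].max()+150,"max qd",abs(ctrl.get_state()["qd"]).max())
print(ctrl.close_job())
E
```

```text
time: 19.45
position: [0.4997, 0.1422, 0.3156]
tool_rot: [-2.343, -2.092, -0.0]
ft_force: [-0.2, 0.2, -2.0]
grip_width: 0.403
grip_force: 45.0
cap rows 168 221 max qd 0.001618257417434485
the job is handed in; nothing more can be done
None
```

The job is handed in at about 19.5 s: the bottle was pressed fully down in the cup for over a second, then lifted off, and is now held still at about 71° (estimated from the images, ±2.4°), roughly 28 cm above the bench; I touched none of the other items.

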